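Snap the lid on a craft tub and nest it on its full twin

ROBOT

A 6-joint arm with a two-finger parallel gripper is mounted at the origin on a cart in front of the work surface, level with it; the furniture and walls round the work are solid. World frame = base frame: x ahead of the robot, y to its left, z up, the work surface at z = 0. Lengths are in m, angles in rad, forces in N, time in s.
With the tool pointing down it reaches from about 0.35 to 0.85 m from the base axis. Payload 8.1 kg.
Tool frame: the origin (TCP) lies between the finger pads; the fingertips stand 14 mm ahead of it and the grasp point (between the pads) lies 5 mm behind it; z points along the fingers, y is the line along which they close (so a half turn about z gives the same grasp; the last joint's range is limited). The gripper opens to 93 mm and grips with 3 to 60 N. Pads are 15 mm wide; open, the fingers measure 128 mm over their backs; the gripper's body (75 mm by 188 mm) begins 65 mm behind the grasp point.
Start: joints at [1.182, 0.13, 1.488, -0, 1.523, -0.085], TCP at [0.179, 0.573, 0.233] pointing down, gripper open.
Joint ranges: [-2.96, 2.96], [-0.89, 2.26], [0.02, 2.5], [-1.34, 4.48], [0, 2.73], [-2.66, 2.66]. Speed limits (rad/s): [2.39, 2.39, 2.79, 3.14, 3.14, 3.14].

INTERFACE

Orientations are given as a rotation vector (axis times angle).
In Python, from plant import robot gives the robot as it stands.
- The arm moves only by the tool arm_command, never from a script. Its argument "targets" is a list of rows, each an object of numbers: "x", "y", "z": the shift along the world's x, y, z in units of 500 mm (1.0 is 500 mm); "rx", "ry", "rz": the turn, a rotation vector about the world's x, y, z in units of 2 rad (1.0 is 2 rad); "claw": the closure in counts, from 0 (fully open) to 255 (shut). In form: [{"x": .., "y": .., "z": .., "rx": .., "ry": .., "rz": .., "claw": ..}, ...]. A call has 1 to 10 rows; each row is the pose to reach, as a shift and turn from the pose commanded when the call began; what a row does not reach only later rows make up. A row lasts 1/12 s, in which the tool goes at most 41.7 mm and 7.16 degrees, less where a joint would pass 70% of its speed; a pose out of reach is approached as far as the arm can. A call with a number of a shift or a turn outside -1 to 1 is refused whole. A call with a gripper value outside its range is refused whole. The fingers move at their own pace and stop on an object; "squeeze" is the grip in N (left out, the last holds). Time passes only in rows, so rows that repeat a pose let the fingers close. It gives the time, the measured TCP pose, the force, the opening and the grip force at its end, in the units of the state.
- robot.read_state(): the state, without advancing time (a new reading comes with each control period).
- robot.read_camera(name): name is "scene" or "top" or "wrist"; returns (picture, depth): 400x640x3 uint8, red, green, blue; 400x640 float32, m along the optical axis (not along the pixel's ray), 0 where there is no reading.
- robot.get_calibration(name): a dict with "intrinsics" (3x3 intrinsics, pixels), "dist" ([k1, k2, p1, p2, k3] as OpenCV has them; the pictures are not rectified), "origin" and "orientation" of the camera in the world. Camera axes: x right, y up, looking along -z (the intrinsics and any distortion apply to the point x, -y, -z); pixel columns grow to the right and rows downward; lengths in m; the calibration is good to about 2 mm. A picture is of the moment at which its call begins: read the wrist's pose just before it. get_calibration takes no time and is no camera call; for the wrist camera it gives the pose at the moment of the call.
- robot.close_job(): hands the job in; it is judged then, once.
The state is a dict: "t": time; "q": joint angles; "dq": joint speeds; "joint_torque": joint torques, N m; "tool_pos": TCP position; "orientation": TCP orientation; "force": force on the tool from outside, world axes, zero at the start; "wrist_torque": the same for the moment, N m; "opening": finger opening in m; "gripper_force": force on a finger pad.
Only numpy, scipy, OpenCV 4.12 (cv2) and the standard library are available. Lean on these libraries where they do the work, as an engineer would, in place of code of your own. Each camera call takes 0.05 s, during which the arm holds its last target. There are 200 camera calls.

TASK

Take the lid that leans against the closed tub of buttons, put it right way up on the open tub and press it down until both end clips have snapped in over its edge. Then lift the closed tub and set it gently, not dropped, on top of its twin, lengthwise in line with it, so that its foot nests fully inside the raised rim of the twin's lid. Take the lid straight from where it leans without letting it fall flat on the table, and leave the goods round about where they are.

Things in the scene. Friction and masses are not known exactly. Their poses are not given: they have to be found in the camera images.
- lid_centre (a point): loose grey plastic lid, 62 x 124 mm, 16 mm high over all, about 45 g. Point: its centre, at the underside of the 4 mm plate. x across the width, y along the length, z out of its top. Side faces at x = +-31 mm, from z -8 to +4 mm, are gripped across the width. Low rim on top to z +8; tapered plug below to z -8. Either way round fits. At first it leans about 31 deg, one end on the table, the other on full_tub
- tub_lid: the same lid as lid_centre, with the same origin and axes
- open_tub: the open clear tub half full of buttons, loose, 0.2 to 0.3 kg; 54 x 116 mm at the rim, 54 mm high. Origin: centre of the underside; x across, y lengthwise, z up. Its foot, the lowest 5 mm, is 46 x 102 mm. With the lid home, lid_centre is 54 mm above this origin and the lid's sides stand 4 mm proud of the walls all the way down, so the closed tub can be carried by the lid. Clips stand to z 70 mm at both ends (y = +-67)
- tub_mouth (a point): centre of the open tub's mouth at rim height, 54 mm above its underside, axes as open_tub: where the lid's centre must come
- clip_a (a joint): sprung clip at the +y end of the open tub, rad: 0 at rest, about 0.09 when bent outwards to let the lid's edge by. Lid edge meets its sloping barb when the lid is about 11 mm above home; it snaps back to 0 over the lid's edge when the lid is home. The two clips together take about 13 N, pressed level at the middle
- clip_b (a joint): the same clip at the -y end
- full_tub: the closed tub of buttons, the open tub's twin with its lid clipped on for good, loose, 0.6 kg, 62 x 134 mm over the clips, 70 mm high at the clips. Origin: centre of the underside; x across (+x away from the robot), y lengthwise, z up
- full_top (a point): centre of the top of the closed tub's lid plate, 58 mm above its underside: where the open tub's origin must come. A rim 4 mm high stands round it, inside 52 x 108 mm, so 3 mm of play on each side of the foot. Axes as full_tub
- coasters_sun: bystander: tied round stack of mustard crochet coasters, 132 mm across, 37 mm high; origin under its centre
- hairtie_violet: bystander: crochet hair tie with a violet flower on a kraft card, 158 x 90 x 16 mm, lying flat; origin under its centre
- case_jade: bystander: jade crochet glasses sleeve, 202 x 79 x 24 mm, lying flat, long side along x; origin under its centre
There are look-alikes about, which are no part of the job. Leave any orange look-alike of the tub_lid alone.

How it is judged:
By the outcome, as a careful person would: the job done as asked, in the order asked, and still so for the second after the job is handed in, with the robot touching nothing.
It also fails if it takes over 51 s, if anything falls off the work surface, if the arm or the gripper's body presses on something with over 40 N, if the wrist force passes 120 N, or if a joint passes its speed limit or range.

## Working session

There is one attempt and no reset: what is moved stays moved. The work goes in short steps, Python scripts to look and compute and a tool call to move; the robot and the scene stay as the last step left them, time stands still between calls to the robot, and variables do not carry over. Pictures are saved under pics/ and viewed, at most 10 in all, crops included, and the job is handed in when it is done.

Besides the shell and the picture viewer there is one more tool, called after "Emit:" as name(argument=value, ...), one argument or row to a line, values as JSON. arm_command: Moves the arm, as the interface text tells. Shifts and turns lie within -1 to 1; 1 stands for 500 mm of shift or 2 rad of turn. Its arguments: {"type":"object","properties":{"targets":{"type":"array","items":{"type":"object","properties":{"x":{"type":"number","minimum":-1,"maximum":1},"y":{"type":"number","minimum":-1,"maximum":1},"z":{"type":"number","minimum":-1,"maximum":1},"rx":{"type":"number","minimum":-1,"maximum":1},"ry":{"type":"number","minimum":-1,"maximum":1},"rz":{"type":"number","minimum":-1,"maximum":1},"claw":{"type":"number"}}}},"squeeze":{"type":"number"}},"required":["targets"]}

```bash
mkdir -p pics; ls
python3 - <<'E'
from plant import robot
import cv2,numpy as np
for n in("scene","top"):
    p,d=robot.read_camera(n);np.savez(f"pics/{n}0.npz",p=p,d=d);cv2.imwrite(f"pics/{n}0.png",p[:,:,::-1])
    print(n,robot.get_calibration(n))
print(robot.read_state())
E
```

```text
pics
scene {'intrinsics': array([[500.48174783,   0.        , 319.56700372],
       [  0.        , 500.48174783, 195.19772662],
       [  0.        ,   0.        ,   1.        ]]), 'dist': array([-0.03778774,  0.        ,  0.        ,  0.        ,  0.        ]), 'origin': array([-0.04126219, -1.00097256,  0.72679716]), 'orientation': array([ 1.02601198, -0.27382723, -0.49459468])}
top {'intrinsics': array([[437.45206722,   0.        , 320.46679003],
       [  0.        , 437.45206722, 205.1387747 ],
       [  0.        ,   0.        ,   1.        ]]), 'dist': array([0.01582734, 0.        , 0.        , 0.        , 0.        ]), 'origin': array([0.33782606, 0.02096032, 1.10187491]), 'orientation': array([ 0.15602062, -0.16664911, -1.56956088])}
{'t': 0.1, 'q': array([ 1.18159718e+00,  1.31084214e-01,  1.48916302e+00, -3.27063235e-06,
        1.52301214e+00, -8.53983358e-02]), 'dq': array([-0.00027248, -0.00132506, -0.00161057,  0.00133474,  0.00012517,
       -0.00177194]), 'joint_torque': array([ 4.07493808e-04, -5.61342645e+01, -4.93091977e+01,  7.69833452e-02,
        2.91007891e-02, -1.16054953e-04]), 'tool_pos': array([0.17928087, 0.57207335, 0.23169723]), 'orientation': array([-4.75316938e-01, -3.10503302e+00,  2.54559891e-03]), 'force': array([-0.1049379 , -0.02392546,  0.18521542]), 'wrist_torque': array([0.00507367, 0.01475199, 0.0201909 ]), 'gripper_force': 0.0, 'opening': 0.09301957704636091}
```

View pics/scene0.png

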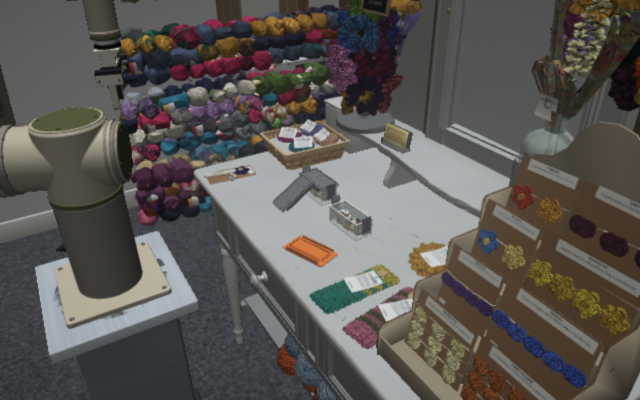

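View pics/top0.png

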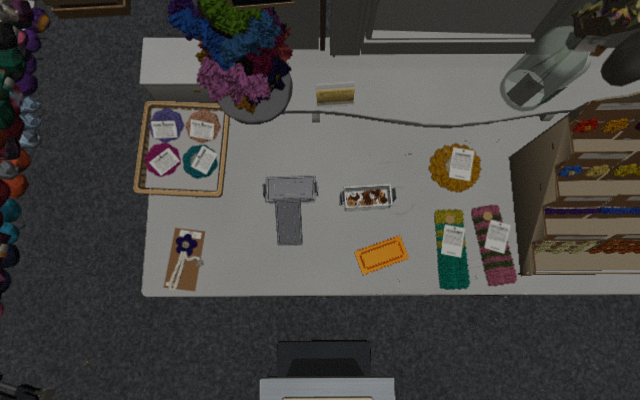

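The scene view shows the grey lid at (293,193) leaning on the closed tub (322,183), the open tub at (350,218), and the orange lid at (310,249). In the top view the leaning lid is at (289,222), the closed tub at (291,189), and the open tub at (368,197).

What could be taken for the lid (top view): the grey leaning lid (289,222), the closed tub's own lid (291,189), and the orange look-alike (382,254). I choose (289,222). Next comes the close crop and the measurements.

```bash
cat > h.py <<'E'
import numpy as np,cv2
from scipy.spatial.transform import Rotation as R
from plant import robot
def cloud(d,c):
    h,w=d.shape; u,v=np.meshgrid(np.arange(w),np.arange(h))
    p=cv2.undistortPoints(np.stack([u,v],-1).reshape(-1,1,2).astype(float),c["intrinsics"],np.array(c["dist"])).reshape(h,w,2)
    P=np.stack([p[...,0]*d,-p[...,1]*d,-d],-1)
    return P@R.from_rotvec(c["orientation"]).as_matrix().T+c["origin"]
E
python3 - <<'E'
from h import *
z=np.load("pics/top0.npz");p,d=z["p"],z["d"];c=robot.get_calibration("top")
W=cloud(d,c)
for (u,v) in [(240,240),(330,240),(320,150),(291,189),(268,189),(314,189),(289,205),(289,220),(289,240),(368,197)]: print(u,v,d[v,u].round(4),W[v,u].round(4))
cv2.imwrite("pics/crop0.png",cv2.resize(p[165:260,250:410,::-1],None,fx=5,fy=5,interpolation=cv2.INTER_CUBIC))
hh=W[...,2]
def box(name,m):
    q=W[m][:,:2].astype(np.float32)
    (cx,cy),(w,h),a=cv2.minAreaRect(q);print(name,m.sum(),cx,cy,w,h,a,'meanz',W[m][:,2].mean(), np.percentile(W[m][:,2],[5,50,95]))
m=np.zeros(d.shape,bool);m[165:260,250:335]=1;m&=d>0
box('full z>50',m&(hh>.050)&(np.arange(400)[:,None]<203))
m2=np.zeros(d.shape,bool);m2[202:250,270:308]=1;m2&=(d>0)&(hh>.008)
box('lid',m2)
A=W[m2];cen=A.mean(0);u,s,vt=np.linalg.svd(A-cen,full_matrices=False);print(cen,s,vt)
m3=np.zeros(d.shape,bool);m3[175:220,332:402]=1;m3&=d>0
box('open',m3&(hh>.045))
E
```

```text
240 240 1.1045 [0.478  0.2164 0.0014]
330 240 1.1039 [ 0.4767 -0.0107  0.0034]
320 150 1.1584 [ 0.7169  0.0133 -0.0024]
291 189 1.0726 [0.5956 0.0853 0.0594]
268 189 1.0699 [0.5953 0.1414 0.0617]
314 189 1.0712 [0.595  0.0289 0.0612]
289 205 1.0633 [0.5554 0.0898 0.0605]
289 220 1.0781 [0.5222 0.0909 0.0385]
289 240 1.0971 [0.4764 0.0923 0.0095]
368 197 1.099 [ 0.5813 -0.1064  0.0309]
full z>50 1337 0.5951173305511475 0.08727453649044037 0.06846408545970917 0.1323542594909668 1.561026692390442 meanz 0.05995076377014827 [0.05536347 0.05922376 0.06782387]
lid 1079 0.5181550979614258 0.09210263937711716 0.10692994296550751 0.093499556183815 1.9395856857299805 meanz 0.036640763368487816 [0.01106474 0.03687485 0.06230384]
[0.51730168 0.09279672 0.03664076] [1.06061717 0.60849725 0.17685037] [[-0.86913475 -0.03381883 -0.49341775]
 [-0.04091523  0.99915618  0.00358837]
 [-0.49288004 -0.02330708  0.86978506]]
open 331 0.5790131092071533 -0.10272581875324249 0.05486040189862251 0.1338380128145218 3.211113929748535 meanz 0.05632114731383616 [0.04839779 0.05462113 0.06924518]
```

View pics/crop0.png

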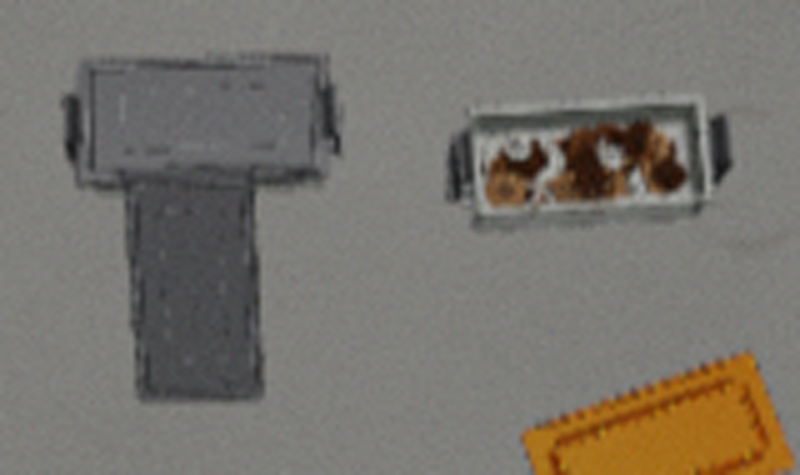

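The crop shows the plain grey leaning lid at about (197,290), the closed tub at (205,120) and the open tub at (590,160). The choice holds. It is not yet certain which side of the lid faces up, so I'll check that from near on the way in.

```bash
cat >> h.py <<'E'
def delta(pos,Rt,s=None):
    "row units to reach TCP pos and rotation matrix Rt"
    s=s or robot.read_state(); R0=R.from_rotvec(s["orientation"])
    rv=(R.from_matrix(Rt)*R0.inv()).as_rotvec()
    print("shift u",((pos-s["tool_pos"])/.5).round(4),"turn u",(rv/2).round(4),"deg",np.degrees(np.linalg.norm(rv)).round(1))
def frame(z,y):
    z=z/np.linalg.norm(z); y=y-z*(y@z); y/=np.linalg.norm(y); return np.stack([np.cross(y,z),y,z],1)
E
python3 - <<'E'
from h import *
s=robot.read_state();M=R.from_rotvec(s["orientation"]).as_matrix();print(M.round(3))
c=robot.get_calibration("wrist");print("cam in tool",(M.T@(c["origin"]-s["tool_pos"])).round(3),(M.T@R.from_rotvec(c["orientation"]).as_matrix()).round(2),c["intrinsics"][0,0])
n=np.array([-.493,-.023,.87]);w=np.array([-.04,1,0.])
L=np.array([.517,.0925,.0366])
for sg in(1,-1):
    T=frame(-n,sg*w);delta(L+.16*n,T);
    D=frame(np.array([0,0,-1.]),sg*w);delta(L+.2*n,D)
E
```

```text
[[-0.954  0.299 -0.001]
 [ 0.299  0.954 -0.002]
 [ 0.    -0.002 -1.   ]]
cam in tool [ 0.065  0.001 -0.153] [[-0.    0.97  0.24]
 [ 1.    0.    0.  ]
 [ 0.    0.24 -0.97]] 292.82562615030866
shift u [ 0.5177 -0.9665 -0.1118] turn u [-0.0317 -0.2574  0.1687] deg 35.5
shift u [ 0.4782 -0.9683 -0.0422] turn u [ 0.0008 -0.0002  0.1719] deg 19.7
shift u [ 0.5177 -0.9665 -0.1118] turn u [ 0.3603 -0.0467 -1.3566] deg 160.9
shift u [ 0.4782 -0.9683 -0.0422] turn u [-3.0000e-04 -1.2000e-03 -1.3989e+00] deg 160.3
```

Emit:
arm_command(
  targets=[
    {"x": 0.518, "y": -0.966, "z": -0.05, "rx": -0.0317, "ry": -0.2574, "rz": 0.1687, "claw": 0},
    {"x": 0.518, "y": -0.966, "z": -0.05, "rx": -0.0317, "ry": -0.2574, "rz": 0.1687, "claw": 0},
    {"x": 0.518, "y": -0.966, "z": -0.05, "rx": -0.0317, "ry": -0.2574, "rz": 0.1687, "claw": 0},
    {"x": 0.518, "y": -0.966, "z": -0.05, "rx": -0.0317, "ry": -0.2574, "rz": 0.1687, "claw": 0},
    {"x": 0.518, "y": -0.966, "z": -0.05, "rx": -0.0317, "ry": -0.2574, "rz": 0.1687, "claw": 0},
    {"x": 0.518, "y": -0.966, "z": -0.05, "rx": -0.0317, "ry": -0.2574, "rz": 0.1687, "claw": 0},
    {"x": 0.518, "y": -0.966, "z": -0.05, "rx": -0.0317, "ry": -0.2574, "rz": 0.1687, "claw": 0},
    {"x": 0.518, "y": -0.966, "z": -0.05, "rx": -0.0317, "ry": -0.2574, "rz": 0.1687, "claw": 0},
    {"x": 0.518, "y": -0.966, "z": -0.05, "rx": -0.0317, "ry": -0.2574, "rz": 0.1687, "claw": 0},
    {"x": 0.518, "y": -0.966, "z": -0.05, "rx": -0.0317, "ry": -0.2574, "rz": 0.1687, "claw": 0},
  ],
)

```text
t: 0.93
tool_pos: [0.3755, 0.206, 0.2133]
orientation: [-0.057, 2.624, 0.021]
force: [1.0, 0.3, -0.1]
opening: 0.0932
gripper_force: 0.0
```

Run:
```python
from h import *
s=robot.read_state();print(s["t"],s["tool_pos"],s["orientation"],s["force"])
n=np.array([-.493,-.023,.87]);w=np.array([-.04,1,0.]);L=np.array([.517,.0925,.0366])
delta(L+.16*n,frame(-n,w))
```

```text
0.9333 [0.37547437 0.20595402 0.21333907] [-0.05666668  2.62411535  0.02080462] [ 0.97710917  0.33143394 -0.10807242]
shift u [ 0.1253 -0.2343 -0.0751] turn u [-0.0007  0.0005 -0.0013] deg 0.2
```

Emit:
arm_command(
  targets=[
    {"x": 0.125, "y": -0.234, "z": -0.075},
    {"x": 0.125, "y": -0.234, "z": -0.075},
    {"x": 0.125, "y": -0.234, "z": -0.075},
    {"x": 0.125, "y": -0.234, "z": -0.075},
    {"x": 0.125, "y": -0.234, "z": -0.075},
    {"x": 0.125, "y": -0.234, "z": -0.075},
  ],
)

```text
schema error: expected keys x, y, z, rx, ry, rz, claw
```

```bash
cat >> h.py <<'E'
def wrist(tag):
    s=robot.read_state();c=robot.get_calibration("wrist");p,d=robot.read_camera("wrist")
    np.savez(f"pics/{tag}.npz",p=p,d=d,W=cloud(d,c));cv2.imwrite(f"pics/{tag}.png",p[:,:,::-1]);return p,d,cloud(d,c),c,s
E
python3 - <<'E'
from h import *
p,d,W,c,s=wrist("w1");print(s["t"],s["tool_pos"],s["orientation"])
for u,v in [(320,200),(320,120),(320,280),(250,200),(390,200)]:print(u,v,W[v,u].round(4))
E
```

```text
0.9333 [0.37547437 0.20595402 0.21333907] [-0.05666668  2.62411535  0.02080462]
320 200 [5.505e-01 2.071e-01 2.000e-04]
320 120 [4.179e-01 2.031e-01 3.000e-04]
320 280 [0.3089 0.2026 0.276 ]
250 200 [0.5191 0.1139 0.0361]
390 200 [0.546  0.3119 0.0006]
```

View pics/w1.png

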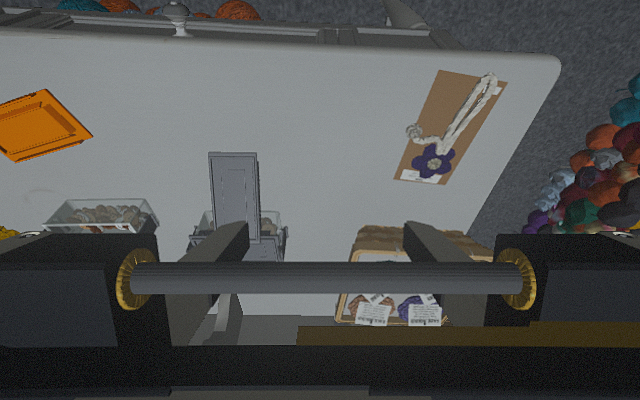

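The schema needs every key, so the move was refused and this view is from the earlier spot. It shows the lid at (235,195) leaning on the closed tub at (240,240), and the orange lid at (40,125). I'll repeat the move in full.

Emit:
arm_command(
  targets=[
    {"x": 0.125, "y": -0.234, "z": -0.075, "rx": 0, "ry": 0, "rz": 0, "claw": 0},
    {"x": 0.125, "y": -0.234, "z": -0.075, "rx": 0, "ry": 0, "rz": 0, "claw": 0},
    {"x": 0.125, "y": -0.234, "z": -0.075, "rx": 0, "ry": 0, "rz": 0, "claw": 0},
    {"x": 0.125, "y": -0.234, "z": -0.075, "rx": 0, "ry": 0, "rz": 0, "claw": 0},
    {"x": 0.125, "y": -0.234, "z": -0.075, "rx": 0, "ry": 0, "rz": 0, "claw": 0},
    {"x": 0.125, "y": -0.234, "z": -0.075, "rx": 0, "ry": 0, "rz": 0, "claw": 0},
  ],
)

```text
t: 1.48
tool_pos: [0.4376, 0.089, 0.1754]
orientation: [-0.048, 2.627, 0.019]
force: [0.9, 0.4, 0.1]
opening: 0.0929
gripper_force: 0.0
```

Run:
```python
from h import *
p,d,W,c,s=wrist("w2");print(s["t"],s["tool_pos"],s["orientation"])
cv2.imwrite("pics/w2c.png",cv2.resize(p[60:320,160:480,::-1],None,fx=2.3,fy=2.3))
# height of points above lid plane model
n=np.array([-.493,-.023,.87]);n/=np.linalg.norm(n);w=np.array([-.04,1,0.]);a=np.cross(w,n)
L=np.array([.517,.0925,.0366])
X=W-L;U=np.stack([X@(w/np.linalg.norm(w)),X@a,X@n],-1)
m=(d>0)&(abs(U[...,0])<.05)&(abs(U[...,1])<.08)&(abs(U[...,2])<.012)&(W[...,2]>.006)
print(m.sum());B=U[m]
for y in np.arange(-.04,.041,.004):
    k=(abs(B[:,0]-y)<.002)&(abs(B[:,1])<.03); print("w %.3f"%y,k.sum(),(np.median(B[k,2])*1e3).round(1) if k.any() else None)
for y in np.arange(-.07,.071,.005):
    k=(abs(B[:,1]-y)<.0025)&(abs(B[:,0])<.02); print("l %.3f"%y,k.sum(),(np.median(B[k,2])*1e3).round(1) if k.any() else None)
```

```text
1.4833 [0.43761535 0.08896116 0.17536638] [-0.04834509  2.62704421  0.01924564]
6488
w -0.040 0 None
w -0.036 0 None
w -0.032 14 -2.3
w -0.028 176 2.3
w -0.024 213 -0.4
w -0.020 198 -0.8
w -0.016 192 -0.9
w -0.012 211 -0.2
w -0.008 189 -0.3
w -0.004 189 -0.4
w -0.000 216 -0.4
w 0.004 196 -0.2
w 0.008 182 -0.5
w 0.012 216 -0.4
w 0.016 185 -0.9
w 0.020 189 -1.0
w 0.024 212 -1.1
w 0.028 199 2.4
w 0.032 79 -1.6
w 0.036 0 None
w 0.040 0 None
l -0.070 0 None
l -0.065 0 None
l -0.060 32 -1.9
l -0.055 185 1.0
l -0.050 175 -2.0
l -0.045 164 -1.9
l -0.040 190 -1.7
l -0.035 190 -1.2
l -0.030 172 -1.1
l -0.025 168 -1.1
l -0.020 186 -0.9
l -0.015 151 -0.8
l -0.010 175 -0.7
l -0.005 166 -0.5
l 0.000 158 -0.5
l 0.005 160 -0.3
l 0.010 161 -0.3
l 0.015 149 -0.1
l 0.020 167 -0.1
l 0.025 150 0.1
l 0.030 155 0.4
l 0.035 161 0.3
l 0.040 145 0.3
l 0.045 145 0.1
l 0.050 149 0.2
l 0.055 200 2.5
l 0.060 98 0.6
l 0.065 12 -0.3
l 0.070 1 -11.7
```

View pics/w2c.png

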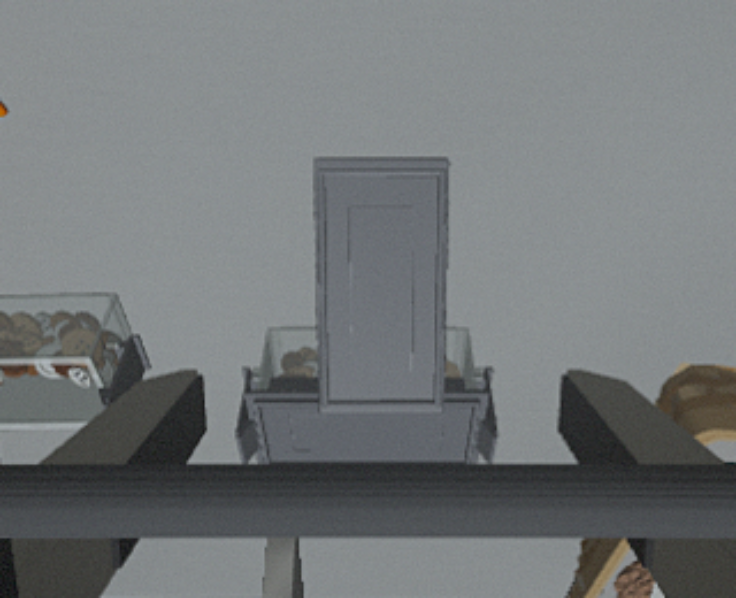

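The crop shows the lid with a narrow raised rim near its edge (corners about (315,160) to (448,410)). The profile gives a rim 3 mm above a flat plate, so the top side faces up. The tilt is about 30.7°.

```bash
cat >> h.py <<'E'
def fitrect(P2):
    (c0,c1),(w,h),a=cv2.minAreaRect(P2.astype(np.float32));return c0,c1,w,h,a
E
python3 - <<'E'
from h import *
z=np.load("pics/w2.npz");W=z["W"];d=z["d"]
n=np.array([-.493,-.023,.87]);w=np.array([-.04,1,0.]);L=np.array([.517,.0925,.0366])
for it in range(3):
    n/=np.linalg.norm(n);w=w-n*(w@n);w/=np.linalg.norm(w);a=np.cross(w,n);X=W-L;U=np.stack([X@w,X@a,X@n],-1)
    m=(d>0)&(abs(U[...,0])<.022)&(abs(U[...,1])<.045)&(abs(U[...,2])<.004)
    P=W[m];cc=P.mean(0);n2=np.linalg.svd(P-cc,full_matrices=False)[2][2];n=n2*np.sign(n2[2])
    L=L+n*((cc-L)@n)
    # rim points: 2..6 mm above the plate
    X=W-L;U=np.stack([X@w,X@a,X@n],-1)
    r=(d>0)&(abs(U[...,0])<.04)&(abs(U[...,1])<.07)&(U[...,2]>.002)&(U[...,2]<.007)&(W[...,2]>.01)
    B=U[r]
    sl=[B[(B[:,0]*k>.02)&(abs(B[:,1])<.045)] for k in(1,-1)]
    yaw=np.mean([np.polyfit(q[:,1],q[:,0],1)[0] for q in sl]);mid=np.mean([np.median(q[:,0]) for q in sl])
    el=[np.median(B[(B[:,1]*k>.045)&(abs(B[:,0])<.02)][:,1]) for k in(1,-1)]
    print("tilt",np.degrees(np.arccos(n[2])),"yaw",yaw,"mid",mid,[np.median(q[:,0]) for q in sl],el)
    L=L+w*mid+a*np.mean(el); w=w-a*yaw
n/=np.linalg.norm(n);w=w-n*(w@n);w/=np.linalg.norm(w);print("platetop",L,"n",n,"w",w)
np.savez("lid.npz",L=L,n=n,w=w)
T=frame(-n,w)
delta(L+.05*n,T);delta(L-.011*n,T)
# table height check, tubs from wrist
print(W[100,250],W[80,420])
E
```

```text
tilt 30.95118019555837 yaw -0.005577676616964999 mid 0.0007333041612221057 [np.float64(0.028117698049426675), np.float64(-0.026651089726982463)] [np.float64(0.055883876376775846), np.float64(-0.054804934162288876)]
tilt 30.955734058915244 yaw 8.259374881717108e-05 mid -4.5208932731379686e-05 [np.float64(0.027357811583534765), np.float64(-0.027448229448997524)] [np.float64(0.05540628265095444), np.float64(-0.05529696280612293)]
tilt 30.95496551231313 yaw -0.00017597297732127132 mid -9.698193415910716e-07 [np.float64(0.02739392660884999), np.float64(-0.027395866247533172)] [np.float64(0.05535752535777631), np.float64(-0.05535169181212825)]
platetop [0.51777018 0.09321705 0.03642913] n [-0.51410066 -0.01646289  0.85757186] w [-3.29350888e-02  9.99457337e-01 -5.57375856e-04]
shift u [ 0.1088  0.0045 -0.1933] turn u [-0.0022 -0.0127 -0.0037] deg 1.5
shift u [ 0.1716  0.0065 -0.298 ] turn u [-0.0022 -0.0127 -0.0037] deg 1.5
[4.39167065e-01 1.61741307e-02 3.23835722e-04] [0.4136013  0.17917064 0.00046973]
```

Emit:
arm_command(
  targets=[
    {"x": 0.109, "y": 0.0045, "z": -0.193, "rx": -0.0022, "ry": -0.0127, "rz": -0.0037, "claw": 0},
    {"x": 0.109, "y": 0.0045, "z": -0.193, "rx": -0.0022, "ry": -0.0127, "rz": -0.0037, "claw": 0},
    {"x": 0.109, "y": 0.0045, "z": -0.193, "rx": -0.0022, "ry": -0.0127, "rz": -0.0037, "claw": 0},
    {"x": 0.109, "y": 0.0045, "z": -0.193, "rx": -0.0022, "ry": -0.0127, "rz": -0.0037, "claw": 0},
    {"x": 0.13, "y": 0.005, "z": -0.228, "rx": -0.0022, "ry": -0.0127, "rz": -0.0037, "claw": 0},
    {"x": 0.151, "y": 0.006, "z": -0.263, "rx": -0.0022, "ry": -0.0127, "rz": -0.0037, "claw": 0},
    {"x": 0.1716, "y": 0.0065, "z": -0.298, "rx": -0.0022, "ry": -0.0127, "rz": -0.0037, "claw": 0},
    {"x": 0.1716, "y": 0.0065, "z": -0.298, "rx": -0.0022, "ry": -0.0127, "rz": -0.0037, "claw": 0},
    {"x": 0.1716, "y": 0.0065, "z": -0.298, "rx": -0.0022, "ry": -0.0127, "rz": -0.0037, "claw": 0},
  ],
  squeeze=25,
)

```text
t: 2.28
tool_pos: [0.5229, 0.0952, 0.0272]
orientation: [-0.049, 2.602, 0.012]
force: [-0.2, -0.7, -0.4]
opening: 0.0931
gripper_force: 0.0
```

Emit:
arm_command(
  targets=[
    {"x": 0, "y": 0, "z": 0, "rx": 0, "ry": 0, "rz": 0, "claw": 80},
    {"x": 0, "y": 0, "z": 0, "rx": 0, "ry": 0, "rz": 0, "claw": 120},
    {"x": 0, "y": 0, "z": 0, "rx": 0, "ry": 0, "rz": 0, "claw": 160},
    {"x": 0, "y": 0, "z": 0, "rx": 0, "ry": 0, "rz": 0, "claw": 255},
    {"x": 0, "y": 0, "z": 0, "rx": 0, "ry": 0, "rz": 0, "claw": 255},
    {"x": 0, "y": 0, "z": 0, "rx": 0, "ry": 0, "rz": 0, "claw": 255},
  ],
)

```text
t: 2.78
tool_pos: [0.5241, 0.0936, 0.0281]
orientation: [-0.046, 2.599, 0.011]
force: [-1.1, 0.9, 2.6]
opening: 0.062
gripper_force: 25.0
```

Run:
```python
from h import *
z=np.load("lid.npz");s=robot.read_state();M=R.from_rotvec(s["orientation"]).as_matrix()
print(s["t"],s["q"].round(3),s["force"],s["opening"],s["gripper_force"])
print("err tool frame mm",M.T@(s["tool_pos"]-(z["L"]-.011*z["n"]))*1e3, M.T@z["n"],M.T@z["w"])
```

```text
2.7833 [ 0.106 -0.28   2.382 -0.078  0.499 -1.441] [-1.07091101  0.90418195  2.58397505] 0.06200985330399756 25.000444427132607
err tool frame mm [-1.12533481  0.14134619 -0.56961547] [-2.33629329e-03  6.83594864e-04 -9.99997037e-01] [-1.86600142e-03  9.99998022e-01  6.87955077e-04]
```

The lid is held: the opening reads 62 mm with the pose within about 1 mm. Next I lift it back and up, level it, and pause where the wrist camera sees the open tub beside the lid.

Emit:
arm_command(
  targets=[
    {"x": -0.02, "y": 0, "z": 0.03, "rx": 0, "ry": 0, "rz": 0, "claw": 255},
    {"x": -0.04, "y": 0, "z": 0.09, "rx": 0, "ry": 0, "rz": 0, "claw": 255},
    {"x": -0.05, "y": 0, "z": 0.16, "rx": 0, "ry": 0, "rz": 0, "claw": 255},
    {"x": -0.05, "y": -0.03, "z": 0.24, "rx": 0, "ry": 0.06, "rz": 0, "claw": 255},
    {"x": 0.0, "y": -0.07, "z": 0.3, "rx": 0, "ry": 0.12, "rz": 0, "claw": 255},
    {"x": 0.05, "y": -0.11, "z": 0.344, "rx": 0, "ry": 0.18, "rz": 0, "claw": 255},
    {"x": 0.1, "y": -0.13, "z": 0.344, "rx": 0, "ry": 0.24, "rz": 0, "claw": 255},
    {"x": 0.15, "y": -0.147, "z": 0.344, "rx": 0, "ry": 0.27, "rz": 0, "claw": 255},
    {"x": 0.15, "y": -0.147, "z": 0.344, "rx": 0, "ry": 0.27, "rz": 0, "claw": 255},
    {"x": 0.15, "y": -0.147, "z": 0.344, "rx": 0, "ry": 0.27, "rz": 0, "claw": 255},
  ],
)

```text
t: 3.62
tool_pos: [0.6013, 0.0179, 0.1942]
orientation: [0.044, -3.132, -0.027]
force: [0.5, 1.0, -3.0]
opening: 0.0618
gripper_force: 25.0
```

Run:
```python
from h import *
robot.read_camera("wrist")
p,d,W,c,s=wrist("w3");print(s["t"],s["tool_pos"],s["orientation"],s["opening"])
p2,d2=robot.read_camera("top");np.savez("pics/top1.npz",p=p2,d=d2)
cv2.imwrite("pics/w3t.png",np.vstack([p[:300,:,::-1],p2[130:280,180:500,::-1].repeat(2,0).repeat(2,1)]))
```

```text
3.6667 [0.59956562 0.01891405 0.19481079] [ 0.04522926 -3.1347934  -0.02751054] 0.06171667895780261
```

View pics/w3t.png

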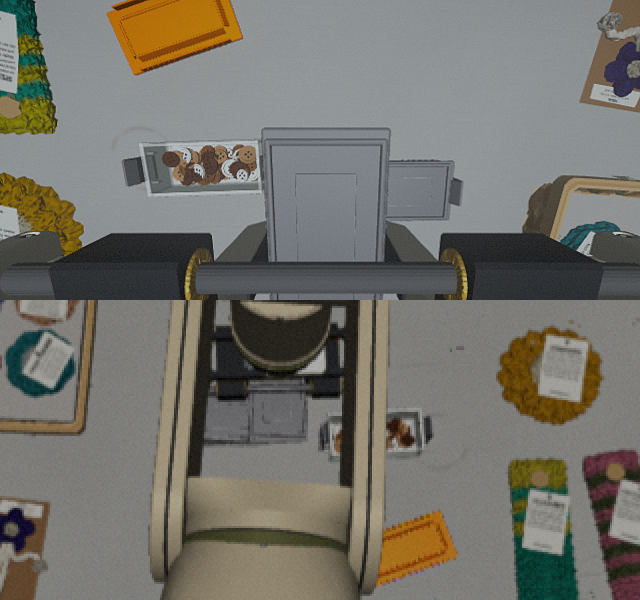

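The upper half shows the held lid (325,215) level in the grip, the open tub's far half (200,168) beside it and the closed tub (420,190). The lid hides the near end of the open tub, so I'll shift 70 mm in +y and measure.

Emit:
arm_command(
  targets=[
    {"x": 0, "y": 0.07, "z": 0, "rx": 0, "ry": 0, "rz": 0, "claw": 255},
    {"x": 0, "y": 0.14, "z": 0, "rx": 0, "ry": 0, "rz": 0, "claw": 255},
    {"x": 0, "y": 0.14, "z": 0, "rx": 0, "ry": 0, "rz": 0, "claw": 255},
    {"x": 0, "y": 0.14, "z": 0, "rx": 0, "ry": 0, "rz": 0, "claw": 255},
    {"x": 0, "y": 0.14, "z": 0, "rx": 0, "ry": 0, "rz": 0, "claw": 255},
  ],
)

```text
t: 4.18
tool_pos: [0.5979, 0.0903, 0.2007]
orientation: [-0.05, 3.137, 0.026]
force: [0.5, 0.4, -1.6]
opening: 0.0622
gripper_force: 25.0
```

Run:
```python
from h import *
p,d,W,c,s=wrist("w4");print(s["t"],s["tool_pos"],s["dq"].round(3))
z=W[...,2]
box=(d>0)&(abs(W[...,0]-.58)<.06)&(abs(W[...,1]+.103)<.09)
for nm,m in [("all>45",box&(z>.045)),("rim48-58",box&(z>.048)&(z<.058)),("clips>62",box&(z>.061))]:
    P=W[m];print(nm,m.sum(),np.round(fitrect(P[:,:2]),4),np.percentile(P[:,2],[5,50,95]).round(4))
k=box&(z>.061)&(z<.08);P=W[k]
for sg in(1,-1):
    q=P[(P[:,1]+.103)*sg>0];print("clip",sg,len(q),q.mean(0) if len(q) else None)
r=box&(z>.050)&(z<.0575);v,u=np.nonzero(r);P=W[r];print(u.min(),u.max(),v.min(),v.max())
for x0,x1 in[(.545,.565),(.595,.62)]:
    q=P[(P[:,0]>x0)&(P[:,0]<x1)&(abs(P[:,1]+.103)<.045)];f=np.polyfit(q[:,1]+.103,q[:,0],1);print("side",len(q),f)
for y0,y1 in[(-.17,-.15),(-.055,-.035)]:
    q=P[(P[:,1]>y0)&(P[:,1]<y1)&(abs(P[:,0]-.58)<.018)];print("end",len(q),q[:,1].mean() if len(q) else 0)
cv2.imwrite("pics/w4c.png",cv2.resize(p[100:240,20:320,::-1],None,fx=2.6,fy=2.6))
```

```text
4.1833 [0.59788902 0.09028954 0.2006944 ] [-0.025  0.016 -0.013  0.     0.002 -0.001]
all>45 2715 [ 0.5809 -0.1019  0.0541  0.1354  3.3635] [0.0467 0.0545 0.0699]
rim48-58 1730 [ 0.5808 -0.1014  0.0541  0.1344  3.3635] [0.049  0.0542 0.0558]
clips>62 636 [ 0.5808 -0.102   0.0255  0.1354  3.3806] [0.0616 0.0671 0.0713]
clip 1 197 [ 0.57656675 -0.03600604  0.06755473]
clip -1 439 [ 0.58445474 -0.16440732  0.06643279]
61 202 137 192
side 385 [-0.06187525  0.55580255]
side 360 [-0.05844419  0.60568685]
end 319 -0.15930016584223358
end 125 -0.042129286403407636
```

View pics/w4c.png

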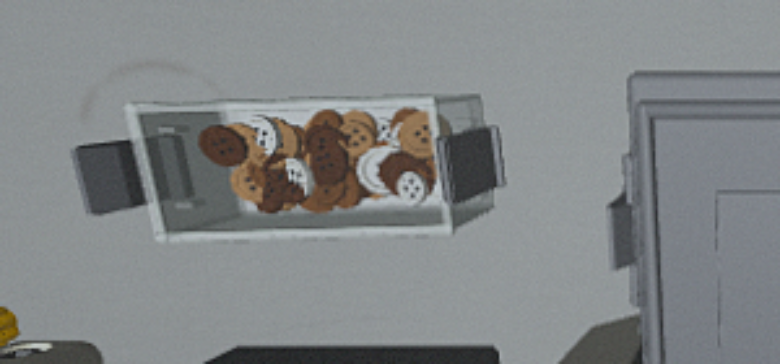

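Run:
```python
from h import *
z=np.load("pics/w4.npz");W=z["W"];d=z["d"]
s=robot.read_state();M=R.from_rotvec(s["orientation"]).as_matrix();T=(W-s["tool_pos"])@M
m=(d>0)&(abs(T[...,1])<.02)&(T[...,0]>.005)&(T[...,0]<.048)&(abs(T[...,2]+.011)<.01)
P=T[m];f=np.linalg.lstsq(np.c_[P[:,:2],np.ones(len(P))],P[:,2],rcond=None)[0];print("plate z=ax+by+c",f,len(P))
h=-(T[...,2]-(T[...,:2]@f[:2]+f[2]))
r=(d>0)&(h>.0022)&(h<.007)&(abs(T[...,1])<.035)&(T[...,0]>-.02)&(T[...,0]<.07);B=T[r]
for k in(1,-1):
    q=B[(B[:,1]*k>.02)&(B[:,0]<.045)];print("side",len(q),np.polyfit(q[:,0],q[:,1],1),np.median(q[:,1]))
q=B[(B[:,0]>.045)&(abs(B[:,1])<.02)];print("end rim",len(q),np.median(q[:,0]),"expected .0554 + cx")
print("tool z",M[:,2],"tool y",M[:,1])
```

```text
plate z=ax+by+c [ 0.00293998 -0.0071897  -0.01106596] 6559
side 603 [-0.035793    0.03014853] 0.029116157439427255
side 664 [ 0.04496549 -0.02721448] -0.025784523801459357
end rim 506 0.05707446568205972 expected .0554 + cx
tool z [ 0.00318719  0.01682555 -0.99985336] tool y [-0.03105198  0.99937794  0.01671856]
```

Run:
```python
from h import *
T=frame(np.array([0,0,-1.]),np.array([.998,.0605,0]))
delta(np.array([.580,-.1035,.16]),T)
```

```text
shift u [-0.0362 -0.3864 -0.081 ] turn u [-0.0054  0.0077 -0.7706] deg 88.3
```

Emit:
arm_command(
  targets=[
    {"x": -0.036, "y": -0.08, "z": 0, "rx": -0.0054, "ry": 0.0077, "rz": -0.7706, "claw": 255},
    {"x": -0.036, "y": -0.12, "z": 0, "rx": -0.0054, "ry": 0.0077, "rz": -0.7706, "claw": 255},
    {"x": -0.036, "y": -0.16, "z": 0, "rx": -0.0054, "ry": 0.0077, "rz": -0.7706, "claw": 255},
    {"x": -0.036, "y": -0.2, "z": 0, "rx": -0.0054, "ry": 0.0077, "rz": -0.7706, "claw": 255},
    {"x": -0.036, "y": -0.24, "z": 0, "rx": -0.0054, "ry": 0.0077, "rz": -0.7706, "claw": 255},
    {"x": -0.036, "y": -0.28, "z": 0, "rx": -0.0054, "ry": 0.0077, "rz": -0.7706, "claw": 255},
    {"x": -0.036, "y": -0.32, "z": 0, "rx": -0.0054, "ry": 0.0077, "rz": -0.7706, "claw": 255},
    {"x": -0.036, "y": -0.35, "z": -0.02, "rx": -0.0054, "ry": 0.0077, "rz": -0.7706, "claw": 255},
    {"x": -0.036, "y": -0.386, "z": -0.05, "rx": -0.0054, "ry": 0.0077, "rz": -0.7706, "claw": 255},
    {"x": -0.036, "y": -0.386, "z": -0.081, "rx": -0.0054, "ry": 0.0077, "rz": -0.7706, "claw": 255},
  ],
)

```text
t: 5.07
tool_pos: [0.5805, -0.1073, 0.1596]
orientation: [1.81, 2.564, 0.008]
force: [-0.4, -0.1, -1.0]
opening: 0.0615
gripper_force: 25.0
```

Run:
```python
from h import *
print(robot.read_state()["q"].round(2))
T=frame(np.array([0,0,-1.]),np.array([.998,.0605,0]))
delta(np.array([.580,-.1035,.125]),T)
```

```text
[-0.27  0.14  1.61  0.    1.39 -0.61]
shift u [-0.0011  0.0077 -0.0693] turn u [-0.0008  0.0027 -0.1406] deg 16.1
```

Emit:
arm_command(
  targets=[
    {"x": -0.001, "y": 0.0077, "z": -0.03, "rx": -0.0008, "ry": 0.0027, "rz": -0.1406, "claw": 255},
    {"x": -0.001, "y": 0.0077, "z": -0.05, "rx": -0.0008, "ry": 0.0027, "rz": -0.1406, "claw": 255},
    {"x": -0.001, "y": 0.0077, "z": -0.069, "rx": -0.0008, "ry": 0.0027, "rz": -0.1406, "claw": 255},
    {"x": -0.001, "y": 0.0077, "z": -0.069, "rx": -0.0008, "ry": 0.0027, "rz": -0.1406, "claw": 255},
    {"x": -0.001, "y": 0.0077, "z": -0.069, "rx": -0.0008, "ry": 0.0027, "rz": -0.1406, "claw": 255},
    {"x": -0.001, "y": 0.0077, "z": -0.069, "rx": -0.0008, "ry": 0.0027, "rz": -0.1406, "claw": 255},
  ],
)

```text
t: 5.57
tool_pos: [0.5803, -0.0998, 0.1253]
orientation: [-2.139, -2.297, -0.002]
force: [0.1, -0.5, -0.8]
opening: 0.0617
gripper_force: 25.0
```

Run:
```python
from h import *
T=frame(np.array([0,0,-1.]),np.array([.998,.0605,0]))
delta(np.array([.580,-.1035,.065]),T)
p,d,W,c,s=wrist("w5");print(s["t"],s["tool_pos"],s["q"].round(2))
p2,d2=robot.read_camera("scene");cs=robot.get_calibration("scene");Ws=cloud(d2,cs);np.savez("pics/s5.npz",p=p2,d=d2,W=Ws)
M=R.from_rotvec(s["orientation"]).as_matrix()
z=W[...,2];U=(W-np.array([.580,-.102,0]))@M*[1,1,-1]
# lid edge at +y end, clip at +y
lid=(d>0)&(z>.128)&(z<.15)&(abs(U[...,1])<.045)&(abs(U[...,0])<.09);P=U[lid];print("lid: x max",np.percentile(P[:,0],99.5),"y",np.percentile(P[:,1],[1,99]), "z",np.percentile(P[:,2],[50]))
cl=(d>0)&(z>.058)&(z<.075)&(abs(U[...,1])<.04)&(abs(U[...,0])<.09);P=U[cl];print("clip",cl.sum(),P.mean(0) if cl.any() else 0,np.percentile(P[:,1],[2,98]) if cl.any() else 0)
c5=cv2.resize(p[0:300,120:520,::-1],None,fx=1.45,fy=1.45)
s5=cv2.resize(p2[150:260,260:420,::-1],(580,399),interpolation=cv2.INTER_CUBIC)
cv2.imwrite("pics/c5.png",cv2.resize(np.vstack([c5,s5]),None,fx=.71,fy=.71))
```

```text
shift u [-0.0007 -0.0075 -0.1205] turn u [-0.0013 -0.0003 -0.0053] deg 0.6
5.5667 [ 0.58033171 -0.09976117  0.1252639 ] [-0.26  0.18  1.64  0.    1.33 -0.33]
lid: x max 0.0669622544724812 y [-0.03847875  0.03869097] z [0.13604343]
clip 62 [0.06694738 0.00022401 0.069055  ] [-0.01022706  0.01316863]
```

View pics/c5.png

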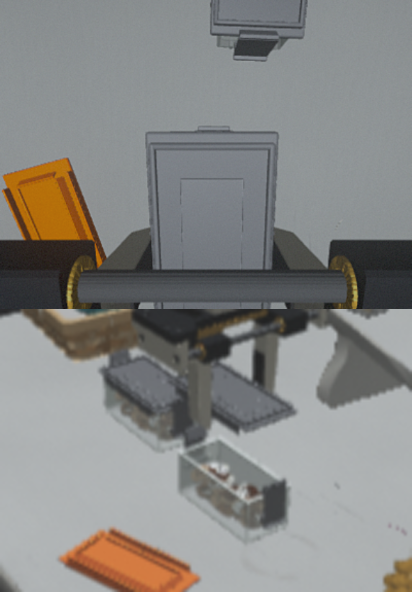

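The wrist view shows the lid squarely over the +y clip (clip tab at (213,128), lid centre column 212). The scene view shows the lid above the open tub. I go down to just above the clips with a 3.7 mm lengthwise correction.

Emit:
arm_command(
  targets=[
    {"x": -0.001, "y": -0.0075, "z": -0.03, "rx": -0.0013, "ry": 0, "rz": -0.0053, "claw": 255},
    {"x": -0.001, "y": -0.0075, "z": -0.06, "rx": -0.0013, "ry": 0, "rz": -0.0053, "claw": 255},
    {"x": -0.001, "y": -0.0075, "z": -0.09, "rx": -0.0013, "ry": 0, "rz": -0.0053, "claw": 255},
    {"x": -0.001, "y": -0.0075, "z": -0.11, "rx": -0.0013, "ry": 0, "rz": -0.0053, "claw": 255},
    {"x": -0.001, "y": -0.0075, "z": -0.123, "rx": -0.0013, "ry": 0, "rz": -0.0053, "claw": 255},
    {"x": -0.001, "y": -0.0075, "z": -0.123, "rx": -0.0013, "ry": 0, "rz": -0.0053, "claw": 255},
    {"x": -0.001, "y": -0.0075, "z": -0.123, "rx": -0.0013, "ry": 0, "rz": -0.0053, "claw": 255},
  ],
  squeeze=50,
)

```text
t: 6.25
tool_pos: [0.5799, -0.103, 0.0631]
orientation: [-2.153, -2.286, 0.002]
force: [-0.5, 0.6, -0.3]
opening: 0.0615
gripper_force: 50.0
```

Run:
```python
from h import *
s=robot.read_state();M=R.from_rotvec(s["orientation"]).as_matrix()
print(s["tool_pos"],s["force"],s["wrist_torque"])
p2,d2=robot.read_camera("scene");cs=robot.get_calibration("scene");W=cloud(d2,cs)
C=np.array([.580,-.102,0]);u=np.array([-.0605,.998,0]);v=np.array([.998,.0605,0])
X=W-C;a=X@u;b=X@v;z=W[...,2]
lid=(d2>0)&(abs(a)<.075)&(abs(b)<.045)&(z>.06)&(z<.085)
P=np.c_[a[lid],b[lid],z[lid]];print(lid.sum(),np.percentile(P,[1,50,99],axis=0).round(4))
```

```text
[ 0.57988353 -0.10298476  0.06312551] [-0.53135652  0.64039764 -0.27285565] [-0.07070241  0.02313788  0.0406785 ]
694 [[-0.0688 -0.0436  0.0607]
 [-0.0154 -0.0008  0.0717]
 [ 0.0522  0.0392  0.0838]]
```

Emit:
arm_command(
  targets=[
    {"x": 0, "y": 0, "z": -0.008, "rx": 0, "ry": 0, "rz": 0, "claw": 255},
    {"x": 0, "y": 0, "z": -0.014, "rx": 0, "ry": 0, "rz": 0, "claw": 255},
    {"x": 0, "y": 0, "z": -0.018, "rx": 0, "ry": 0, "rz": 0, "claw": 255},
    {"x": 0, "y": 0, "z": -0.018, "rx": 0, "ry": 0, "rz": 0, "claw": 255},
  ],
)

```text
t: 6.63
tool_pos: [0.5802, -0.1029, 0.054]
orientation: [-2.154, -2.286, 0.0]
force: [1.0, -0.9, 1.5]
opening: 0.0613
gripper_force: 50.0
```

Emit:
arm_command(
  targets=[
    {"x": 0, "y": 0, "z": -0.004, "rx": 0, "ry": 0, "rz": 0, "claw": 255},
    {"x": 0, "y": 0, "z": -0.008, "rx": 0, "ry": 0, "rz": 0, "claw": 255},
    {"x": 0, "y": 0, "z": -0.008, "rx": 0, "ry": 0, "rz": 0, "claw": 255},
  ],
)

```text
t: 6.88
tool_pos: [0.5792, -0.1028, 0.049]
orientation: [-2.152, -2.285, 0.002]
force: [0.9, -2.2, 0.9]
opening: 0.0613
gripper_force: 50.0
```

Emit:
arm_command(
  targets=[
    {"x": 0, "y": 0, "z": -0.002, "rx": 0, "ry": 0, "rz": 0, "claw": 255},
    {"x": 0, "y": 0, "z": -0.004, "rx": 0, "ry": 0, "rz": 0, "claw": 255},
    {"x": 0, "y": 0, "z": -0.004, "rx": 0, "ry": 0, "rz": 0, "claw": 255},
  ],
)

```text
t: 7.13
tool_pos: [0.5796, -0.1027, 0.0485]
orientation: [-2.153, -2.285, 0.002]
force: [-3.4, 0.9, 10.5]
opening: 0.0615
gripper_force: 50.0
```

```bash
cat > chk.py <<'E'
from h import *
p,d,W,c,s=wrist(__import__("sys").argv[1]);M=R.from_rotvec(s["orientation"]).as_matrix();print(s["t"],s["tool_pos"],s["force"],s["wrist_torque"])
T=(W-s["tool_pos"])@M
m=(d>0)&(abs(T[...,1])<.02)&(T[...,0]>.005)&(T[...,0]<.048)&(abs(T[...,2]+.011)<.012)
P=T[m];f=np.linalg.lstsq(np.c_[P[:,:2],np.ones(len(P))],P[:,2],rcond=None)[0];print("plate in tool",f,"world z plate",W[m][:,2].mean())
h=-(T[...,2]-(T[...,:2]@f[:2]+f[2]))
q=T[(d>0)&(h>.0022)&(h<.007)&(abs(T[...,1])<.02)&(T[...,0]>.045)&(T[...,0]<.06)];print("end rim x",np.median(q[:,0]))
k=(d>0)&(T[...,0]>.058)&(T[...,0]<.08)&(abs(T[...,1])<.015)&(W[...,2]>.04)&(W[...,2]<.08)
B=np.c_[T[k][:,0],W[k][:,2]]
for x in np.arange(.058,.08,.002):
    g=B[(B[:,0]>=x)&(B[:,0]<x+.002)];print("%.3f"%x,len(g),g[:,1].max().round(4) if len(g) else "",np.median(g[:,1]).round(4) if len(g) else "")
E
python3 chk.py w6
```

```text
7.1333 [ 0.57957838 -0.10273168  0.04847775] [-3.41675342  0.9277024  10.51496276] [-0.02018644  0.72860927 -0.09146628]
plate in tool [ 0.00729675 -0.00130309 -0.0109478 ] world z plate 0.05924795098850228
end rim x 0.058538664505246474
0.058 322 0.0644 0.0626
0.060 250 0.0606 0.0589
0.062 263 0.0638 0.0605
0.064 278 0.0684 0.0649
0.066 271 0.0723 0.0691
0.068 234 0.0727 0.0709
0.070 89 0.0722 0.0686
0.072 0  
0.074 0  
0.076 0  
0.078 0
```

Emit:
arm_command(
  targets=[
    {"x": 0, "y": 0, "z": -0.002, "rx": 0, "ry": 0, "rz": 0, "claw": 255},
    {"x": 0, "y": 0, "z": -0.004, "rx": 0, "ry": 0, "rz": 0, "claw": 255},
    {"x": 0, "y": 0, "z": -0.004, "rx": 0, "ry": 0, "rz": 0, "claw": 255},
  ],
)

```text
t: 7.43
tool_pos: [0.5797, -0.1028, 0.0484]
orientation: [-2.152, -2.285, 0.002]
force: [-13.9, 2.8, 25.8]
opening: 0.0618
gripper_force: 50.0
```

```bash
python3 chk.py w7
```

```text
7.4333 [ 0.57965959 -0.10277291  0.04841874] [-13.88158486   2.76378038  25.78084379] [ 0.27522526  2.40042809 -0.04611582]
plate in tool [ 7.01352874e-03 -2.17061385e-05 -1.09968192e-02] world z plate 0.059242934353343886
end rim x 0.05856703108046314
0.058 322 0.0644 0.0626
0.060 252 0.0602 0.0588
0.062 260 0.0638 0.0605
0.064 279 0.0683 0.0648
0.066 267 0.072 0.069
0.068 239 0.0726 0.0708
0.070 100 0.0721 0.0694
0.072 0  
0.074 0  
0.076 0  
0.078 0
```

Contact is stiff now (26 N with no further travel) and the plate is at home height. I unload, release, and look at both clips from above.

Emit:
arm_command(
  targets=[
    {"x": 0, "y": 0, "z": 0.004, "rx": 0, "ry": 0, "rz": 0, "claw": 255},
    {"x": 0, "y": 0, "z": 0.006, "rx": 0, "ry": 0, "rz": 0, "claw": 255},
    {"x": 0, "y": 0, "z": 0.006, "rx": 0, "ry": 0, "rz": 0, "claw": 60},
    {"x": 0, "y": 0, "z": 0.006, "rx": 0, "ry": 0, "rz": 0, "claw": 0},
    {"x": 0, "y": 0, "z": 0.006, "rx": 0, "ry": 0, "rz": 0, "claw": 0},
    {"x": 0, "y": 0, "z": 0.006, "rx": 0, "ry": 0, "rz": 0, "claw": 0},
  ],
)

```text
t: 7.98
tool_pos: [0.5793, -0.1027, 0.0482]
orientation: [-2.152, -2.285, 0.002]
force: [-0.5, 0.1, -0.7]
opening: 0.0837
gripper_force: 0.0
```

Emit:
arm_command(
  targets=[
    {"x": 0, "y": 0, "z": 0.05, "rx": 0, "ry": 0, "rz": 0, "claw": 0},
    {"x": 0, "y": 0, "z": 0.12, "rx": 0, "ry": 0, "rz": 0, "claw": 0},
    {"x": 0, "y": -0.05, "z": 0.2, "rx": 0, "ry": 0, "rz": 0, "claw": 0},
    {"x": 0, "y": -0.12, "z": 0.25, "rx": 0, "ry": 0, "rz": 0, "claw": 0},
    {"x": 0, "y": -0.18, "z": 0.25, "rx": 0, "ry": 0, "rz": 0, "claw": 0},
    {"x": 0, "y": -0.18, "z": 0.25, "rx": 0, "ry": 0, "rz": 0, "claw": 0},
    {"x": 0, "y": -0.18, "z": 0.25, "rx": 0, "ry": 0, "rz": 0, "claw": 0},
    {"x": 0, "y": -0.18, "z": 0.25, "rx": 0, "ry": 0, "rz": 0, "claw": 0},
  ],
)

```text
t: 8.65
tool_pos: [0.5791, -0.1924, 0.1726]
orientation: [-2.153, -2.283, 0.002]
force: [-0.3, 1.4, -0.2]
opening: 0.0931
gripper_force: 0.0
```

```bash
cat > tubs.py <<'E'
import sys
from h import *
def meas(W,d,C,ang,nm):
    C=np.array(C,float)
    for it in range(3):
        u=np.array([-np.sin(ang),np.cos(ang)]);v=np.array([np.cos(ang),np.sin(ang)])
        X=W[...,:2]-C;a=X@u;b=X@v;z=W[...,2]
        near=(d>0)&(abs(a)<.078)&(abs(b)<.042)
        lo=np.median(z[near&(abs(a)<.045)&(abs(b)<.02)])   # plate
        rim=near&(z>lo+.002)&(z<lo+.0065)&(abs(a)<.058)
        S=[(a[k],b[k]) for k in(rim&(b*sg>.022)&(b*sg<.033)&(abs(a)<.045) for sg in(1,-1))]
        E=[np.median(a[k]) for k in(rim&(a*sg>.048)&(a*sg<.06)&(abs(b)<.02) for sg in(1,-1))]
        sl=np.mean([np.polyfit(*s,1)[0] for s in S]);mb=np.mean([np.median(s[1]) for s in S]);ma=np.mean(E)
        C=C+u*ma+v*mb;ang=ang-sl
    pl=near&(abs(a)<.045)&(abs(b)<.02);P=np.c_[a[pl],b[pl],np.ones(pl.sum())];f=np.linalg.lstsq(P,z[pl],rcond=None)[0]
    print(nm,"C",C.round(4),"ang",np.degrees(ang).round(2),"plate z",f[2].round(4),"slopes",f[:2].round(4))
    for sg in(1,-1):
        k=near&(a*sg>.058)&(abs(b)<.014)&(z>lo+.006)
        print("  clip",sg,k.sum(),"a",np.percentile(a[k],[2,50,98]).round(4),"z98",np.percentile(z[k],98).round(4))
    return C,ang,f[2]
if __name__=="__main__":
    p,d,W,c,s=wrist(sys.argv[1]);print(s["t"],s["tool_pos"],s["dq"].round(3).max(),s["force"].round(1))
    cv2.imwrite(f"pics/{sys.argv[1]}s.png",cv2.resize(p[40:290,140:500,::-1],None,fx=2,fy=2))
    meas(W,d,(.580,-.102),.06,"open")
    try: meas(W,d,(.595,.0875),.03,"full")
    except Exception as e: print(e)
E
python3 tubs.py w8
```

```text
8.65 [ 0.57909356 -0.19241292  0.17261787] 0.021 [-0.3  1.4 -0.2]
open C [ 0.5795 -0.0998] ang 3.37 plate z 0.0593 slopes [ 0.0011 -0.0006]
  clip 1 285 a [0.0616 0.0641 0.0663] z98 0.072
  clip -1 11483 a [-0.0699 -0.0681 -0.0602] z98 0.2842
expected non-empty vector for x
  return _methods._mean(a, axis=axis, dtype=dtype,
  ret = ret.dtype.type(ret / rcount)
```

View pics/w8s.png

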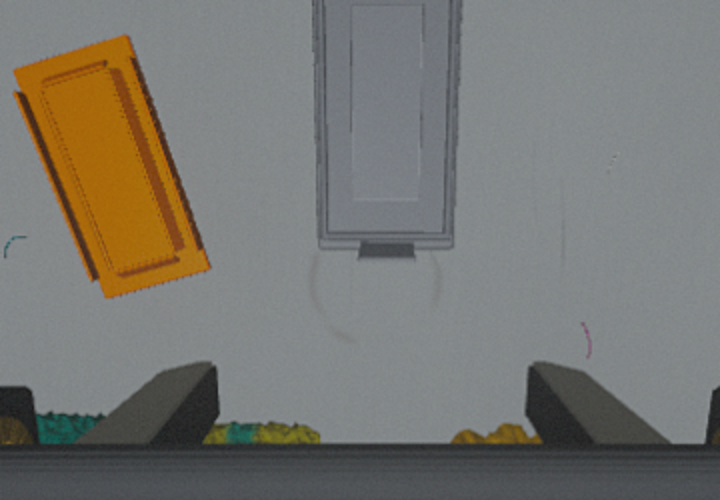

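The crop shows the lid seated on the open tub (315–462, 0–248) with the −y clip tab against its edge at (387,250). I'll compare the outer span of the clips with the 135.4 mm measured before pressing.

Run:
```python
from h import *
z=np.load("pics/w8.npz");W,d=z["W"],z["d"]
C=np.array([.5795,-.1015]);ang=np.radians(3.37);u=np.array([-np.sin(ang),np.cos(ang)]);v=np.array([np.cos(ang),np.sin(ang)])
def st(W,d,nm):
    a=(W[...,:2]-C)@u;b=(W[...,:2]-C)@v;h=W[...,2]
    k=(d>0)&(abs(a)<.08)&(abs(b)<.014)&(h>.062)&(h<.08)&(abs(a)>.0585)
    for sg in(1,-1):
        g=k&(a*sg>0);print(nm,sg,g.sum(),np.percentile(a[g],[2,50,98]).round(4),"top part",np.median(a[g&(h>.068)]).round(4),(g&(h>.068)).sum(),np.percentile(h[g],[50,98]).round(4))
st(W,d,"after");z=np.load("pics/w4.npz");st(z["W"],z["d"],"before")
```

```text
after 1 402 [0.0622 0.0652 0.0679] top part 0.0665 171 [0.0673 0.0718]
after -1 196 [-0.0638 -0.0612 -0.059 ] top part -0.062 130 [0.0694 0.0721]
before 1 185 [0.0607 0.066  0.067 ] top part 0.0657 100 [0.0683 0.0719]
before -1 392 [-0.0672 -0.0634 -0.0596] top part -0.0647 163 [0.0672 0.0715]
```

Emit:
arm_command(
  targets=[
    {"x": 0.02, "y": 0.07, "z": 0.05, "rx": 0, "ry": 0, "rz": 0, "claw": 0},
    {"x": 0.03, "y": 0.14, "z": 0.08, "rx": 0, "ry": 0, "rz": 0, "claw": 0},
    {"x": 0.03, "y": 0.21, "z": 0.1, "rx": 0, "ry": 0, "rz": 0, "claw": 0},
    {"x": 0.03, "y": 0.28, "z": 0.1, "rx": 0, "ry": 0, "rz": 0, "claw": 0},
    {"x": 0.03, "y": 0.35, "z": 0.1, "rx": 0, "ry": 0, "rz": 0, "claw": 0},
    {"x": 0.03, "y": 0.37, "z": 0.1, "rx": 0, "ry": 0, "rz": 0, "claw": 0},
    {"x": 0.03, "y": 0.37, "z": 0.1, "rx": 0, "ry": 0, "rz": 0, "claw": 0},
    {"x": 0.03, "y": 0.37, "z": 0.1, "rx": 0, "ry": 0, "rz": 0, "claw": 0},
    {"x": 0.03, "y": 0.37, "z": 0.1, "rx": 0, "ry": 0, "rz": 0, "claw": 0},
  ],
)

```text
t: 9.45
tool_pos: [0.5943, -0.0085, 0.2231]
orientation: [-2.153, -2.285, 0.003]
force: [0.1, -0.4, 0.2]
opening: 0.0924
gripper_force: 0.0
```

Run:
```python
from tubs import *
p,d,W,c,s=wrist("w9");print(s["t"],s["tool_pos"],s["orientation"])
W=W.copy();bad=W[...,2]>.09;d=np.where(bad,0,d)
meas(W,d,(.595,.0875),.03,"full")
T=frame(np.array([0,0,-1.]),np.array([np.cos(np.radians(3.37)),np.sin(np.radians(3.37)),0]))
delta(np.array([.5795,-.1005,.12]),T);delta(np.array([.5795,-.1005,.047]),T)
```

```text
9.45 [ 0.59434134 -0.00854979  0.22305137] [-2.15254943 -2.28508144  0.00330811]
full C [0.5989 0.089 ] ang 1.95 plate z 0.0593 slopes [ 0.0019 -0.0002]
  clip 1 211 a [0.0609 0.0633 0.0662] z98 0.0723
  clip -1 125 a [-0.0657 -0.0635 -0.0609] z98 0.0721
shift u [-0.0299 -0.1831 -0.2064] turn u [-0.0001 -0.0015  0.    ] deg 0.2
shift u [-0.0299 -0.1831 -0.3524] turn u [-0.0001 -0.0015  0.    ] deg 0.2
```

The twin is at (0.5989, 0.0890), turned 1.95°, and both clips measure symmetric. Now I grasp the newly closed tub by its lid.

Emit:
arm_command(
  targets=[
    {"x": -0.03, "y": -0.08, "z": -0.05, "rx": 0, "ry": -0.0015, "rz": 0, "claw": 0},
    {"x": -0.03, "y": -0.14, "z": -0.1, "rx": 0, "ry": -0.0015, "rz": 0, "claw": 0},
    {"x": -0.03, "y": -0.183, "z": -0.15, "rx": 0, "ry": -0.0015, "rz": 0, "claw": 0},
    {"x": -0.03, "y": -0.183, "z": -0.2, "rx": 0, "ry": -0.0015, "rz": 0, "claw": 0},
    {"x": -0.03, "y": -0.183, "z": -0.25, "rx": 0, "ry": -0.0015, "rz": 0, "claw": 0},
    {"x": -0.03, "y": -0.183, "z": -0.3, "rx": 0, "ry": -0.0015, "rz": 0, "claw": 0},
    {"x": -0.03, "y": -0.183, "z": -0.335, "rx": 0, "ry": -0.0015, "rz": 0, "claw": 0},
    {"x": -0.03, "y": -0.183, "z": -0.352, "rx": 0, "ry": -0.0015, "rz": 0, "claw": 0},
    {"x": -0.03, "y": -0.183, "z": -0.352, "rx": 0, "ry": -0.0015, "rz": 0, "claw": 0},
    {"x": -0.03, "y": -0.183, "z": -0.352, "rx": 0, "ry": -0.0015, "rz": 0, "claw": 0},
  ],
  squeeze=45,
)

```text
t: 10.33
tool_pos: [0.5796, -0.1002, 0.048]
orientation: [2.155, 2.285, 0.001]
force: [0.5, 0.4, 0.5]
opening: 0.0927
gripper_force: 0.0
```

Emit:
arm_command(
  targets=[
    {"x": 0, "y": 0, "z": 0, "rx": 0, "ry": 0, "rz": 0, "claw": 80},
    {"x": 0, "y": 0, "z": 0, "rx": 0, "ry": 0, "rz": 0, "claw": 120},
    {"x": 0, "y": 0, "z": 0, "rx": 0, "ry": 0, "rz": 0, "claw": 255},
    {"x": 0, "y": 0, "z": 0, "rx": 0, "ry": 0, "rz": 0, "claw": 255},
    {"x": 0, "y": 0, "z": 0, "rx": 0, "ry": 0, "rz": 0, "claw": 255},
    {"x": 0, "y": 0, "z": 0, "rx": 0, "ry": 0, "rz": 0, "claw": 255},
  ],
)

```text
t: 10.83
tool_pos: [0.58, -0.0993, 0.0483]
orientation: [2.153, 2.286, 0.002]
force: [0.1, 1.2, 3.0]
opening: 0.0615
gripper_force: 45.0
```

Emit:
arm_command(
  targets=[
    {"x": 0, "y": 0, "z": 0.03, "rx": 0, "ry": 0, "rz": 0, "claw": 255},
    {"x": 0, "y": 0, "z": 0.07, "rx": 0, "ry": 0, "rz": 0, "claw": 255},
    {"x": 0, "y": 0, "z": 0.12, "rx": 0, "ry": 0, "rz": 0, "claw": 255},
    {"x": 0, "y": 0, "z": 0.17, "rx": 0, "ry": 0, "rz": 0, "claw": 255},
    {"x": 0, "y": 0, "z": 0.2, "rx": 0, "ry": 0, "rz": 0, "claw": 255},
    {"x": 0, "y": 0, "z": 0.2, "rx": 0, "ry": 0, "rz": 0, "claw": 255},
    {"x": 0, "y": 0, "z": 0.2, "rx": 0, "ry": 0, "rz": 0, "claw": 255},
    {"x": 0, "y": 0, "z": 0.2, "rx": 0, "ry": 0, "rz": 0, "claw": 255},
  ],
)

```text
t: 11.5
tool_pos: [0.5786, -0.099, 0.1458]
orientation: [-2.153, -2.285, 0.0]
force: [0.1, 0.4, -4.0]
opening: 0.0614
gripper_force: 45.0
```

Run:
```python
from tubs import *
p,d,W,c,s=wrist("w10");M=R.from_rotvec(s["orientation"]).as_matrix()
print(s["t"],s["tool_pos"],s["force"],s["wrist_torque"],s["opening"],s["gripper_force"])
T=(W-s["tool_pos"])@M
m=(d>0)&(abs(T[...,1])<.02)&(T[...,0]>.005)&(T[...,0]<.048)&(abs(T[...,2]+.011)<.012)
P=T[m];f=np.linalg.lstsq(np.c_[P[:,:2],np.ones(len(P))],P[:,2],rcond=None)[0];print("plate in tool",f)
h=-(T[...,2]-(T[...,:2]@f[:2]+f[2]))
q=T[(d>0)&(h>.0022)&(h<.007)&(abs(T[...,1])<.02)&(T[...,0]>.045)&(T[...,0]<.06)];print("end rim x",np.median(q[:,0]))
# full tub seen
W2=W;d2=np.where(W[...,2]>.09,0,d)
try: meas(W2,d2,(.5989,.089),np.radians(1.95),"full")
except Exception as e: print(e)
ps,ds=robot.read_camera("scene");cv2.imwrite("pics/s10.png",cv2.resize(ps[120:280,240:440,::-1],None,fx=3.5,fy=3.5))
Ws=cloud(ds,robot.get_calibration("scene"))
C=s["tool_pos"][:2];ang=np.radians(3.37);a=(Ws[...,:2]-C)@[-np.sin(ang),np.cos(ang)];b=(Ws[...,:2]-C)@[np.cos(ang),np.sin(ang)]
k=(ds>0)&(abs(a)<.08)&(abs(b)<.04)&(Ws[...,2]>.06)&(Ws[...,2]<.18);print("lowest of carried",np.percentile(Ws[k][:,2],[1,3,10]))
```

```text
11.5 [ 0.57858465 -0.09903745  0.14576007] [ 0.11840858  0.36163901 -4.01569613] [-0.03457866 -0.05173867  0.01124473] 0.06137598407736023 44.999122470617294
plate in tool [ 0.00982299  0.00250524 -0.01117631]
end rim x 0.055408064657931105
expected non-empty vector for x
lowest of carried [0.09985973 0.10236687 0.10814784]
  return _methods._mean(a, axis=axis, dtype=dtype,
  ret = ret.dtype.type(ret / rcount)
```

4 N is carried, the foot is clear at about 0.099 m, and the lid is centred in the grip. Now over the twin.

Run:
```python
from h import *
T=frame(np.array([0,0,-1.]),np.array([np.cos(np.radians(1.95)),np.sin(np.radians(1.95)),0]))
delta(np.array([.5989,.0890,.15]),T)
```

```text
shift u [0.0413 0.3759 0.0094] turn u [-0.0008 -0.0013 -0.0128] deg 1.5
```

Emit:
arm_command(
  targets=[
    {"x": 0.005, "y": 0.04, "z": 0.02, "rx": 0, "ry": 0, "rz": -0.004, "claw": 255},
    {"x": 0.013, "y": 0.09, "z": 0.03, "rx": 0, "ry": 0, "rz": -0.0128, "claw": 255},
    {"x": 0.02, "y": 0.15, "z": 0.03, "rx": -0.0008, "ry": -0.0013, "rz": -0.0128, "claw": 255},
    {"x": 0.026, "y": 0.21, "z": 0.03, "rx": -0.0008, "ry": -0.0013, "rz": -0.0128, "claw": 255},
    {"x": 0.033, "y": 0.27, "z": 0.03, "rx": -0.0008, "ry": -0.0013, "rz": -0.0128, "claw": 255},
    {"x": 0.038, "y": 0.32, "z": 0.02, "rx": -0.0008, "ry": -0.0013, "rz": -0.0128, "claw": 255},
    {"x": 0.041, "y": 0.36, "z": 0.01, "rx": -0.0008, "ry": -0.0013, "rz": -0.0128, "claw": 255},
    {"x": 0.041, "y": 0.376, "z": 0.01, "rx": -0.0008, "ry": -0.0013, "rz": -0.0128, "claw": 255},
    {"x": 0.041, "y": 0.376, "z": 0.01, "rx": -0.0008, "ry": -0.0013, "rz": -0.0128, "claw": 255},
    {"x": 0.041, "y": 0.376, "z": 0.01, "rx": -0.0008, "ry": -0.0013, "rz": -0.0128, "claw": 255},
  ],
)

```text
t: 12.43
tool_pos: [0.5996, 0.0883, 0.1518]
orientation: [2.181, 2.258, 0.0]
force: [1.0, -0.5, -3.9]
opening: 0.0615
gripper_force: 45.0
```

```bash
cat > over.py <<'E'
import sys
from h import *
p,d,W,c,s=wrist(sys.argv[1]);print(s["t"],s["tool_pos"],s["dq"].round(2))
T=frame(np.array([0,0,-1.]),np.array([np.cos(np.radians(1.95)),np.sin(np.radians(1.95)),0]))
delta(np.array([.5989,.0890,float(sys.argv[2])]),T,s)
ps,ds=robot.read_camera("scene");np.savez("pics/"+sys.argv[1]+"s.npz",p=ps,d=ds)
Ws=cloud(ds,robot.get_calibration("scene"))
ang=np.radians(1.95);C=np.array([.5989,.089]);a=(Ws[...,:2]-C)@[-np.sin(ang),np.cos(ang)];b=(Ws[...,:2]-C)@[np.cos(ang),np.sin(ang)];z=Ws[...,2]
# -y end faces: clip plates of both tubs, same view => relative offset
zb=s["tool_pos"][2]-.0475
for nm,o in(("lower",0),("upper",zb)):
    k=(ds>0)&(abs(b)<.045)&(a<-.058)&(a>-.08)&(z-o>.035)&(z-o<.068)
    print(nm,k.sum(),"a",np.median(a[k]).round(4),"b ext",np.percentile(b[k],[3,50,97]).round(4))
cv2.imwrite("pics/"+sys.argv[1]+"v.png",cv2.resize(ps[120:250,250:400,::-1],None,fx=4.5,fy=4.5,interpolation=cv2.INTER_CUBIC))
E
python3 over.py w11 .112
```

```text
12.4333 [0.59963718 0.08826191 0.15179604] [-0.03 -0.01 -0.01 -0.   -0.   -0.  ]
shift u [-0.0015  0.0015 -0.0796] turn u [ 0.0009  0.001  -0.0004] deg 0.2
lower 133 a -0.0655 b ext [-0.0285 -0.0057  0.0218]
upper 161 a -0.0663 b ext [-0.0274 -0.0038  0.0247]
```

Emit:
arm_command(
  targets=[
    {"x": -0.003, "y": 0.0015, "z": -0.02, "rx": 0.0009, "ry": 0.001, "rz": 0, "claw": 255},
    {"x": -0.003, "y": 0.0015, "z": -0.04, "rx": 0.0009, "ry": 0.001, "rz": 0, "claw": 255},
    {"x": -0.003, "y": 0.0015, "z": -0.06, "rx": 0.0009, "ry": 0.001, "rz": 0, "claw": 255},
    {"x": -0.003, "y": 0.0015, "z": -0.072, "rx": 0.0009, "ry": 0.001, "rz": 0, "claw": 255},
    {"x": -0.003, "y": 0.0015, "z": -0.077, "rx": 0.0009, "ry": 0.001, "rz": 0, "claw": 255},
    {"x": -0.003, "y": 0.0015, "z": -0.077, "rx": 0.0009, "ry": 0.001, "rz": 0, "claw": 255},
    {"x": -0.003, "y": 0.0015, "z": -0.077, "rx": 0.0009, "ry": 0.001, "rz": 0, "claw": 255},
  ],
)

```text
t: 13.12
tool_pos: [0.5986, 0.0894, 0.114]
orientation: [2.183, 2.259, 0.002]
force: [-0.1, 0.1, -3.7]
opening: 0.0613
gripper_force: 45.0
```

```bash
python3 over.py w12 .106
```

```text
13.1167 [0.59859435 0.0893772  0.11401275] [ 0.   -0.01 -0.01  0.    0.    0.  ]
shift u [ 0.0006 -0.0008 -0.016 ] turn u [-0.0004  0.0006  0.    ] deg 0.1
lower 124 a -0.0664 b ext [-0.0294 -0.0058  0.0216]
upper 126 a -0.065 b ext [-0.0285 -0.0037  0.0247]
```

View pics/w12v.png

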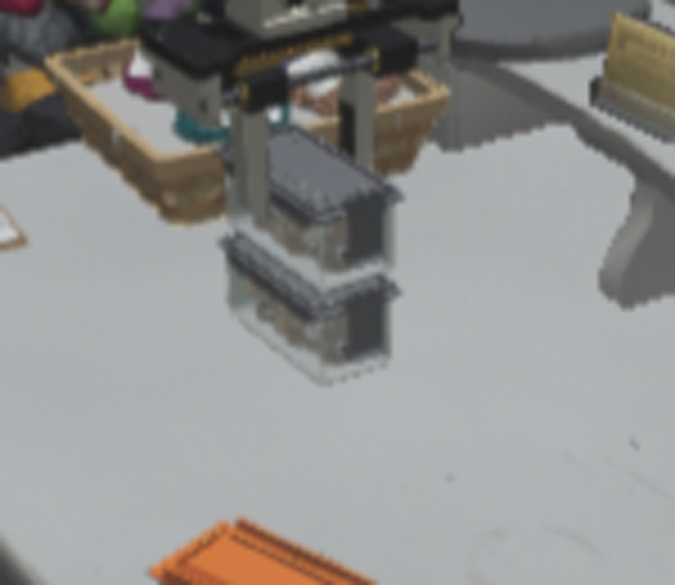

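The view shows the carried tub straight over its twin, with clip plates at (367,230) and (367,322) in the same column. I'll do one sub-pixel check of the sideways offset from these dark plates.

Run:
```python
from h import *
q=np.load("pics/w12s.npz");p=q["p"].astype(float);c=robot.get_calibration("scene")
g=p.mean(2);Rm=R.from_rotvec(c["orientation"]).as_matrix();K=c["intrinsics"]
ang=np.radians(1.95);u=np.array([-np.sin(ang),np.cos(ang),0]);v=np.array([np.cos(ang),np.sin(ang),0]);C=np.array([.598,.089,0])
def ray(px):
    x=cv2.undistortPoints(np.array([[px]],float),K,np.array(c["dist"]))[0,0];r=Rm@[x[0],-x[1],-1]
    t=((C-.067*u-c["origin"])@u)/(r@u);return c["origin"]+t*r
for nm,(r0,r1) in (("upper",(163,180)),("lower",(184,201))):
    out=[]
    for r in range(r0,r1):
        w=np.clip(85-g[r,322:341],0,None)
        if (w>0).sum()>=5:
            P=ray((322+(w*np.arange(19)).sum()/w.sum(),r));out.append([(P-C)@v,P[2]])
    o=np.array(out);print(nm,len(o),"b med",np.median(o[:,0]).round(4),o[:,0].round(3),"z",o[:,1].min().round(3),o[:,1].max().round(3))
```

```text
upper 15 b med -0.0012 [ 0.005  0.002 -0.001 -0.002 -0.001 -0.003 -0.001 -0.001 -0.001 -0.001
 -0.001 -0.001 -0.001 -0.006 -0.011] z 0.094 0.132
lower 14 b med -0.0008 [ 0.009  0.003  0.001 -0.002 -0.002 -0.002 -0.001 -0.001 -0.001 -0.001
 -0.001 -0.001 -0.001 -0.007] z 0.03 0.066
```

The plates are aligned within 0.5 mm. I lower slowly.

Emit:
arm_command(
  targets=[
    {"x": 0, "y": -0.0008, "z": -0.004, "rx": 0, "ry": 0, "rz": 0, "claw": 255},
    {"x": 0, "y": -0.0008, "z": -0.007, "rx": 0, "ry": 0, "rz": 0, "claw": 255},
    {"x": 0, "y": -0.0008, "z": -0.01, "rx": 0, "ry": 0, "rz": 0, "claw": 255},
    {"x": 0, "y": -0.0008, "z": -0.012, "rx": 0, "ry": 0, "rz": 0, "claw": 255},
    {"x": 0, "y": -0.0008, "z": -0.0135, "rx": 0, "ry": 0, "rz": 0, "claw": 255},
    {"x": 0, "y": -0.0008, "z": -0.0135, "rx": 0, "ry": 0, "rz": 0, "claw": 255},
  ],
)

```text
t: 13.72
tool_pos: [0.5985, 0.089, 0.1072]
orientation: [2.183, 2.259, 0.002]
force: [-0.9, 0.5, -3.3]
opening: 0.0615
gripper_force: 45.0
```

Emit:
arm_command(
  targets=[
    {"x": 0, "y": 0, "z": -0.001, "rx": 0, "ry": 0, "rz": 0, "claw": 255},
    {"x": 0, "y": 0, "z": -0.002, "rx": 0, "ry": 0, "rz": 0, "claw": 255},
    {"x": 0, "y": 0, "z": -0.002, "rx": 0, "ry": 0, "rz": 0, "claw": 255},
  ],
)

```text
t: 13.97
tool_pos: [0.599, 0.0891, 0.1069]
orientation: [2.182, 2.258, 0.004]
force: [0.1, 0.6, -1.4]
opening: 0.0614
gripper_force: 45.0
```

Contact came at 0.1065, which matches the nested height (resting on the rim would be 0.110). I lower a touch more, then release and retreat straight up.

Emit:
arm_command(
  targets=[
    {"x": 0, "y": 0, "z": -0.001, "rx": 0, "ry": 0, "rz": 0, "claw": 255},
    {"x": 0, "y": 0, "z": -0.001, "rx": 0, "ry": 0, "rz": 0, "claw": 255},
    {"x": 0, "y": 0, "z": -0.001, "rx": 0, "ry": 0, "rz": 0, "claw": 150},
    {"x": 0, "y": 0, "z": -0.001, "rx": 0, "ry": 0, "rz": 0, "claw": 60},
    {"x": 0, "y": 0, "z": -0.001, "rx": 0, "ry": 0, "rz": 0, "claw": 0},
    {"x": 0, "y": 0, "z": -0.001, "rx": 0, "ry": 0, "rz": 0, "claw": 0},
    {"x": 0, "y": 0, "z": -0.001, "rx": 0, "ry": 0, "rz": 0, "claw": 0},
    {"x": 0, "y": 0, "z": -0.001, "rx": 0, "ry": 0, "rz": 0, "claw": 0},
  ],
  squeeze=10,
)

```text
t: 14.63
tool_pos: [0.5986, 0.089, 0.1059]
orientation: [2.183, 2.258, 0.002]
force: [-0.5, 0.4, -0.4]
opening: 0.09
gripper_force: 0.0
```

Emit:
arm_command(
  targets=[
    {"x": 0, "y": 0, "z": 0.02, "rx": 0, "ry": 0, "rz": 0, "claw": 0},
    {"x": 0, "y": 0, "z": 0.06, "rx": 0, "ry": 0, "rz": 0, "claw": 0},
    {"x": 0, "y": -0.03, "z": 0.12, "rx": 0, "ry": 0, "rz": 0, "claw": 0},
    {"x": 0, "y": -0.1, "z": 0.18, "rx": 0, "ry": 0, "rz": 0, "claw": 0},
    {"x": 0, "y": -0.17, "z": 0.24, "rx": 0, "ry": 0, "rz": 0, "claw": 0},
    {"x": 0, "y": -0.2, "z": 0.28, "rx": 0, "ry": 0, "rz": 0, "claw": 0},
    {"x": 0, "y": -0.2, "z": 0.28, "rx": 0, "ry": 0, "rz": 0, "claw": 0},
    {"x": 0, "y": -0.2, "z": 0.28, "rx": 0, "ry": 0, "rz": 0, "claw": 0},
  ],
)

```text
t: 15.3
tool_pos: [0.6, -0.0123, 0.2492]
orientation: [2.183, 2.253, 0.008]
force: [0.1, -0.2, -0.1]
opening: 0.0931
gripper_force: 0.0
```

Run:
```python
from tubs import *
p,d,W,c,s=wrist("w13");print(s["t"],s["tool_pos"],s["force"].round(1))
d=np.where(W[...,2]>.15,0,d)
d=np.where(W[...,2]<.08,0,d)
C,a,z=meas(W,d,(.5985,.089),np.radians(1.95),"stacked")
```

```text
15.3 [ 0.59998736 -0.01234744  0.24923669] [ 0.1 -0.2 -0.1]
stacked C [0.5991 0.0888] ang 1.82 plate z 0.1173 slopes [ 0.0017 -0.0011]
  clip 1 144 a [0.0618 0.0636 0.0648] z98 0.1278
  clip -1 163 a [-0.0651 -0.0629 -0.0601] z98 0.1298
```

The stacked plate sits exactly 58.0 mm above where the twin's plate was. It is level and in line, and its clip positions match the twin's closed ones. Handing in.

```bash
python3 -c "
from plant import robot
print(robot.close_job())"
```

```text
the job is handed in; nothing more can be done
None
```

The job is handed in: the lid is pressed home on the open tub with both clips in over its edge, as far as the camera measurements can tell, and the closed tub sits level and in line inside the rim of its twin's lid; it took about 15 s of the 51 s allowed.

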